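# Move a spare lamp bulb with sprung tongs

### The arm

A 7-joint arm with a two-finger parallel gripper is mounted at the origin on the work surface. World frame = base frame: x ahead of the robot, y to its left, z up, the work surface at z = 0. Lengths are in m, angles in rad, forces in N, time in s.
With the tool pointing down it reaches from about 0.4 to 0.9 m from the base axis. Payload 5.5 kg.
Tool frame: the origin (TCP) lies at the very end of the fingers, on their centre line; the grasp point (between the pads) lies 19 mm behind it; z points along the fingers, y is the direction in which the jaws open and shut (so a half turn about z gives the same grasp; the last joint's range is limited). The gripper opens to 85 mm and grips with 20 to 120 N. Pads are 22 mm wide; open, the fingers measure 114 mm over their backs; the gripper's body (76 mm by 85 mm) begins 54 mm behind the grasp point. The pads swing forward as they close: fully open they stand 13 mm farther back than shut.
Start: joints at [1.498, 0.501, -0.427, 1.55, 0.221, 1.138, -0.21], TCP at [0.214, -0.614, 0.231] pointing down, gripper open.
Joint ranges: [-2.88, 2.88], [-0.31, 2.03], [-1.54, 1.56], [0.2, 2.42], [-1.41, 4.55], [0.19, 2.02], [-2.57, 2.57]. Speed limits (rad/s): [2.57, 2.57, 3.14, 3.14, 3.14, 3.14, 3.14].

### API

Orientations are given as a rotation vector (axis times angle).
In Python, from rig import sense, camera, camera_info, close_job gives the robot as it stands.
- The arm moves only by the tool drive_tool, never from a script. Its argument "motion" is a list of rows, each an object of numbers: "wx", "wy", "wz": the turn, a rotation vector about the tool's x, y, z in units of 90 degrees (1.0 is 90 degrees); "x", "y", "z": the shift along the tool's x, y, z in units of 100 mm (1.0 is 100 mm); "grip": the closure, from 0 (fully open) to 1 (shut). In form: [{"wx": .., "wy": .., "wz": .., "x": .., "y": .., "z": .., "grip": ..}, ...]. A call has 1 to 10 rows; each row is the pose to reach, as a shift and turn from the pose measured when the call began, along the tool's axes at that moment; what a row does not reach only later rows make up. A row lasts 1/8 s, in which the tool goes at most 62.5 mm and 10.7 degrees, less where a joint would pass 70% of its speed; a pose out of reach is approached as far as the arm can. A call with a number of a shift or a turn outside -1 to 1 is refused whole. A call with a gripper value outside its range is refused whole. The fingers move at their own pace and stop on an object; the grip force is fixed at half the most. Time passes only in rows, so rows that repeat a pose let the fingers close. It gives the time, the measured TCP pose, the force and the opening at its end, in the units of the state.
- sense(): the state, without advancing time (a new reading comes with each control period).
- camera(name): name is "scene" or "top"; returns the picture (420x560x3 uint8, red, green, blue); there is no depth.
- camera_info(name): a dict with "mtx" (3x3 intrinsics, pixels), "position" and "rotation" of the camera in the world. Camera axes: x right, y down, z forward; pixel columns grow to the right and rows downward; lengths in m; the calibration is good to about 2 mm. A picture is of the moment at which its call begins. camera_info takes no time and is no camera call.
- close_job(): hands the job in, once; it reports no verdict.
The state is a dict: "time_s": time; "q": joint angles; "dq": joint speeds; "joint_efforts": joint torques, N m; "ee_pos": TCP position; "eef_rot": TCP orientation; "contact_force": force on the tool from outside, world axes, zero at the start; "ft_torque": the same for the moment, N m; "width": finger opening in m.
Only numpy, scipy, OpenCV 4.12 (cv2) and the standard library are available. Lean on these libraries where they do the work, as an engineer would, in place of code of your own. Each camera call takes 0.05 s, during which the arm holds its last target. There are 200 camera calls.

### The job

Take the sprung tongs off their rest, squeeze them on the little lamp bulb in the round steel dish, and stand the bulb upright inside the open spares tin without ever touching it with the robot itself (grease ruins it). Then lay the tongs back on their rest the same way round as they lay, and leave everything else on the table where it is.

Things in the scene. Friction and masses are not known exactly. Their poses are not given: they have to be found in the camera images.
- tongs_grip (a point): Loose steel sprung tongs, 70 g, lying level on a dark wooden rest. Point midway between the two black grip pads, at half the arms' height. x points ahead to the jaws, y to the left arm, z up. Pads face out to +y and -y, 46 mm long (x), 12 mm high, outer faces 52 mm apart when let go. Ahead of them the arms run level (12 mm high) to x = 56 mm, then bend down to the jaws.
- tongs_jaws (a point): Midway between the two jaws, at their lower edges: 66 mm ahead of and 54 mm below tongs_grip, with the same axes. Each jaw is a flat plate 14 mm long (x), 4 mm thick, 16 mm high. Gap inside the jaws: 36 mm let go, 26 mm with the pads squeezed to 46 mm over their outer faces, 16 mm (on the bulb) with the pads at 40 mm.
- tongs_l (a joint): Squeeze angle of the left arm, rad: 0 let go, 0.03 half squeezed, 0.06 with the bulb in the jaws; the right arm moves alike. The arms meet at a round hinge 107 mm behind tongs_grip and spring open: 4 N at the pads to begin closing, 7 N at the bulb; 0.6 of any more force goes to the jaws (20 N at the pads grips well). Squeezed a little (under 51 mm), the spring alone keeps them in a gripper.
- rest_cradle (a point): Tongs rest, fixed: dark wooden foot 150 x 84 mm with two upright cross boards whose tops, 54 mm above the table, carry the tongs' arms. Boards 8 mm thick at x = -80 mm (50 mm wide) and x = +36 mm (80 mm wide) of this point. The point, 60 mm above the table, is where tongs_grip belongs when the tongs lie on the rest; its x is the way the jaws point.
- bulb_centre (a point): Small lamp bulb standing upright, loose, 16 g: round white ceramic base 16 mm across, 18 mm high, flat underside; on it a clear glass capsule 12 mm across; 40 mm high in all. Point on its axis, half-way up (20 mm above the underside); z is its axis. Take it by the base, the jaws' lower edges about 3 mm above the floor it stands on.
- dish_floor (a point): Round shallow dark steel dish, fixed, 116 mm across the rim, 14 mm high, inside 94 mm across at the floor. This point is the centre of its inner floor, 4 mm above the table. The bulb stands on this floor.
- tin_floor (a point): Open rectangular aluminium spares tin, fixed, outside 88 mm (x) by 114 mm (y), 24 mm high, walls 3 mm, with a dark liner on the floor; its lid lies open flat on the table on its +x side, reaching 135 mm from this point, 11 mm high. This point is the centre of the liner's top, 5 mm above the table.
- radio: Bystander, loose: red handheld radio lying flat, 60 x 120 x 36 mm, with a stub aerial 85 mm long to its +y. Origin at the centre of its underside.
- whistle: Bystander, loose: orange plastic whistle, about 48 x 18 x 22 mm. Origin under its round chamber.
- shackle: Bystander, loose: steel bow shackle lying flat, about 50 x 52 x 8 mm. Origin in the middle of its bow.
- mug: Bystander, loose: white ceramic mug, 76 mm across, 78 mm high, handle to its +y. Origin at the centre of its underside.
Mind the look-alikes: they are no part of the job. Several things look just like the part that bears dish_floor: the one meant starts farthest to the robot's left.

How it is judged:
On the way, in this order (a step that is already met when the one before it is completed fails the run):
1. the bulb is lifted clear of the dish, held between both jaws of the tongs (z of bulb_centre in the frame of dish_floor above 0.04 m and contact force between each of tongs_l, tongs_r and bulb above 0.3 N), for 0.2 s.
2. the bulb stands upright on the floor of the tin, let go by the tongs (x of bulb_centre in the frame of tin_floor between -0.04 and 0.04 m and y of bulb_centre in the frame of tin_floor between -0.053 and 0.053 m and z of bulb_centre in the frame of tin_floor below 0.024 m and angle between bulb_centre's own z axis and vertical below 0.12 rad and contact force between tongs and bulb below 0.05 N), for 0.2 s.
At the end, for the whole second after the job is handed in: The bulb stands upright (within 0.12 rad), at rest, on the floor of the tin inside its walls; the tongs, let go, lie at rest on both boards of their rest, level (0.1 rad), jaws the way they pointed (0.3 rad), tongs_grip within 25 mm sideways and 6 mm in height of rest_cradle (x of bulb_centre in the frame of tin_floor between -0.04 and 0.04 m and y of bulb_centre in the frame of tin_floor between -0.053 and 0.053 m and z of bulb_centre in the frame of tin_floor below 0.024 m and angle between bulb_centre's own z axis and vertical below 0.12 rad and linear speed of each of bulb, tongs below 0.02 m/s and horizontal distance between tongs_grip and rest_cradle below 0.025 m and z of tongs_grip in the frame of rest_cradle between -0.006 and 0.006 m and angle between tongs_grip's own z axis and vertical below 0.1 rad and angle between the x axis of tongs_grip and the x axis of rest_cradle, either way round below 0.3 rad and x of tongs_jaws in the frame of rest_cradle above 0.03 m); the robot touches nothing.
It fails at once if the robot touches the bulb itself (contact force between any of the fingers, the arm and bulb above 0.2 N).
It fails at once if the radio, whistle, shackle or mug is moved by more than 20 mm (distance of any of radio, whistle, shackle, mug from where it was at the start of the episode above 0.02 m).
It also fails if it takes over 45 s, if anything falls off the work surface, if the arm or the gripper's body presses on something with over 40 N, if the wrist force passes 120 N, or if a joint passes its speed limit or range.

## Working session

There is one attempt and no reset: what is moved stays moved. The work goes in short steps, Python scripts to look and compute and a tool call to move; the robot and the scene stay as the last step left them, time stands still between calls to the robot, and variables do not carry over. Pictures are saved under pics/ and viewed, about 8 in all and at most 12, crops included, and the job is handed in when it is done.

Besides the shell and the picture viewer there is one more tool, called after "Call:" by a JSON object that holds its "fn" and its "kwargs". drive_tool: Moves the arm, as the interface text tells. Shifts and turns lie within -1 to 1; 1 stands for 100 mm of shift or 90 degrees of turn. Its arguments: {"type":"object","properties":{"motion":{"type":"array"}},"required":["motion"]}

```bash
mkdir -p pics; ls
python3 - <<'E'
from rig import *
import cv2,numpy as np
for n in("top","scene"):
    im=camera(n); cv2.imwrite(f"pics/{n}0.png",cv2.cvtColor(im,cv2.COLOR_RGB2BGR))
    i=camera_info(n); print(n,np.round(i["mtx"],1).tolist(),np.round(i["position"],4),np.round(i["rotation"],4).tolist())
s=sense();print({k:np.round(v,3).tolist() for k,v in s.items()})
E
```

```text
pics
top [[526.1, 0.0, 276.8], [0.0, 526.1, 211.0], [0.0, 0.0, 1.0]] [0.4372 0.0603 1.2887] [-2.1732, 2.162, -0.0744]
scene [[488.6, 0.0, 274.1], [0.0, 488.6, 208.1], [0.0, 0.0, 1.0]] [ 1.2817 -0.7344  0.7932] [-2.0229, -0.8078, 0.4495]
{'time_s': 0.1, 'q': [1.498, 0.502, -0.427, 1.551, 0.221, 1.138, -0.21], 'dq': [-0.0, -0.002, 0.001, -0.002, 0.001, 0.001, 0.001], 'joint_efforts': [-0.011, -57.083, -5.838, -28.175, 0.011, 0.006, -0.0], 'ee_pos': [0.214, -0.613, 0.23], 'eef_rot': [-3.096, -0.525, 0.0], 'contact_force': [0.08, 0.828, -0.901], 'ft_torque': [0.008, 0.032, -0.026], 'width': 0.085}
```

View pics/top0.png

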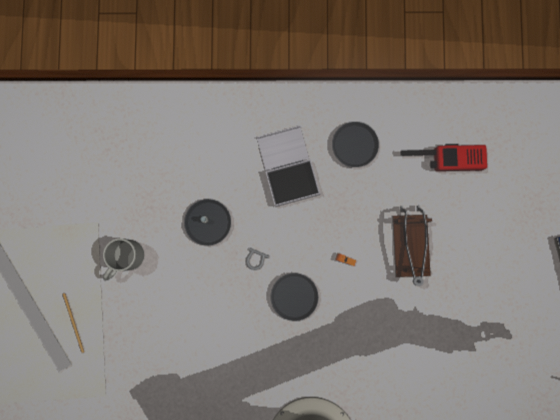

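View pics/scene0.png

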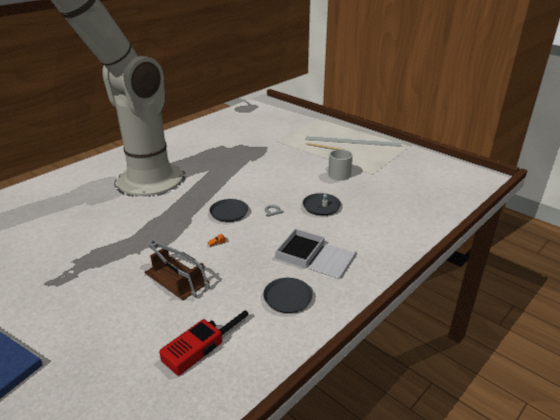

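Top view: three look-alike dishes at (208,222), (355,144) and (295,297). The leftmost (+y), (208,222), holds the bulb, so it is the one meant. The tongs lie on the rest at (411,245), jaws up in the image (+x), and the tin is at (292,183). I'll confirm with one enlarged crop.

```bash
cat > h.py <<'E'
import numpy as np,cv2
from rig import *
from scipy.spatial.transform import Rotation as R
def ray(n,px):
    i=camera_info(n); d=R.from_rotvec(i["rotation"]).as_matrix()@np.linalg.solve(i["mtx"],[px[0],px[1],1]); return np.array(i["position"]),d
def cast(n,px,z):
    p,d=ray(n,px); return p+d*(z-p[2])/d[2]
def proj(n,P):
    i=camera_info(n); c=R.from_rotvec(i["rotation"]).as_matrix().T@(np.array(P)-i["position"]); u=np.array(i["mtx"])@c; return u[:2]/u[2]
def two(a,b):
    (p,d),(q,e)=ray("top",a),ray("scene",b)
    s,t=np.linalg.lstsq(np.c_[d,-e],q-p,rcond=None)[0]; A,B=p+s*d,q+t*e; return (A+B)/2,np.linalg.norm(A-B)
def grab(n,name):
    im=cv2.cvtColor(camera(n),cv2.COLOR_RGB2BGR); cv2.imwrite(f"pics/{name}.png",im); return im
E
python3 - <<'E'
from h import *
t=cv2.imread("pics/top0.png"); s=cv2.imread("pics/scene0.png")
def crop(im,x,y,w,h,k): return cv2.resize(im[y:y+h,x:x+w],None,fx=k,fy=k,interpolation=cv2.INTER_CUBIC)
a=crop(t,375,195,66,100,6)   # tongs 396x600
b=crop(t,178,190,66,66,6)[:300]; c=crop(t,254,120,80,100,1)
b=crop(t,175,190,66,50,6); c=crop(t,259,160,66,50,6)
cv2.imwrite("pics/crop1.png",np.hstack([a,np.vstack([b,c])]))
# dish: dark ellipse contour rim
g=cv2.cvtColor(t,cv2.COLOR_BGR2GRAY)
m=((g<75)*255).astype(np.uint8)
for cn in cv2.findContours(m,cv2.RETR_EXTERNAL,cv2.CHAIN_APPROX_NONE)[0]:
    A=cv2.contourArea(cn)
    if 400<A<4000:
        r=cv2.minAreaRect(cn); x=cast("top",r[0],0.010); print(A,np.round(r[0],1),np.round(r[1],1),round(r[2],1),np.round(x,4))
for z in (0.005,0.024):
  print([np.round(cast("top",p,z)[:2],4).tolist() for p in [(292,183),(403,209),(419,208),(418,281)]])
E
```

```text
1662.0 [294.  296.5] [46. 46.] 45.0 [0.3431 0.0421 0.01  ]
1761.5 [410.9 245.4] [62.1 34.6] 87.0 [ 0.4673 -0.2398  0.01  ]
1595.0 [207.5 221.5] [45. 45.] 90.0 [0.5228 0.2538 0.01  ]
1325.0 [292.4 182.3] [32.1 43.4] 74.7 [0.62   0.0469 0.01  ]
1416.0 [443.5 157. ] [26. 85.] 90.0 [ 0.6838 -0.3226  0.01  ]
1547.0 [355. 144.] [44. 44.] 90.0 [ 0.7157 -0.1067  0.01  ]
[[0.619, 0.0479], [0.556, -0.2231], [0.5586, -0.262], [0.3819, -0.2565]]
[[0.6164, 0.048], [0.5542, -0.2189], [0.5568, -0.2572], [0.3827, -0.2518]]
```

View pics/crop1.png

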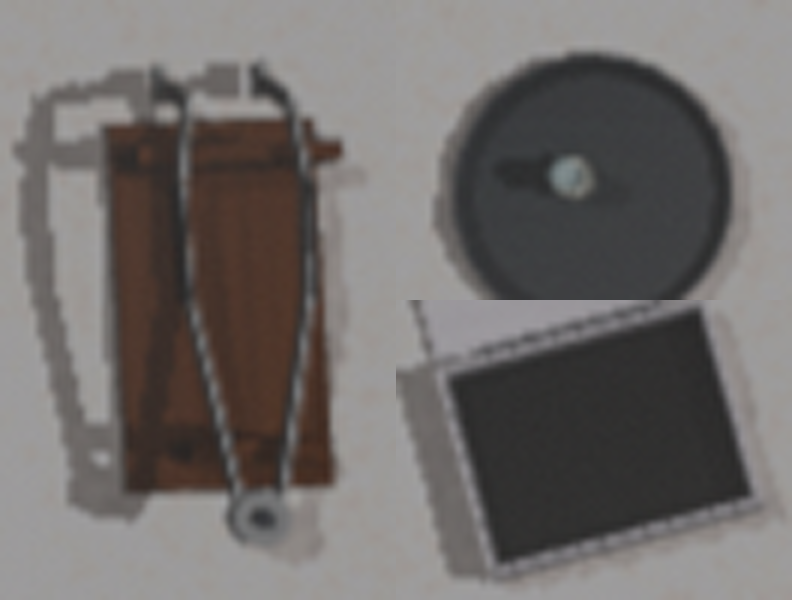

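The crop confirms the bulb on the leftmost dish (full image ≈(204,219)). The tongs' hinge is at ≈(418.3,281.2), with arms at the pads ≈(405.8,235) and ≈(427,235). The axis tilts slightly and is parallel to the rest.

Run:
```python
from h import *
t=cv2.imread("pics/top0.png"); s=cv2.imread("pics/scene0.png")
def blob(im,c,r,th):
    g=cv2.cvtColor(im,cv2.COLOR_BGR2GRAY); m=np.zeros_like(g); cv2.circle(m,c,r,255,-1); ys,xs=np.where((m>0)&(g>th)); return np.array([xs.mean(),ys.mean()]),len(xs),ys.min(),ys.max()
a=blob(t,(205,219),8,100); b=blob(s,(325,201),11,90); print(a,b)
print("bulb two",[np.round(v,4) for v in two(a[0],b[0])], cast("top",a[0],.028).round(4), cast("scene",b[0],.024).round(4))
L,Rr,H=[cast("top",p,.062) for p in [(405.8,233.3),(426.5,233.3),(418.3,281.2)]]
m=(L+Rr)/2; ax=(m-H)[:2]; yaw=np.arctan2(ax[1],ax[0]); u=np.array([np.cos(yaw),np.sin(yaw)])
print("L,R,H",L.round(4),Rr.round(4),H.round(4),"yaw",np.degrees(yaw),"grip",(H[:2]+.107*u).round(4))
# rest foot edges on z~0.01: corners
F=[cast("top",p,.012)[:2] for p in [(375+107/6,195+125/6),(375+125/6,195+490/6),(375+332/6,195+485/6)]]
print("foot",np.round(F,4),"yaw",np.degrees(np.arctan2(*(F[0]-F[1])[::-1])),"len",np.linalg.norm(F[0]-F[1]),np.linalg.norm(F[2]-F[1]))
c=(F[0]+F[2])/2;print("foot centre",c)
print("tin",cast("top",(292.4,182.3),.005))
q=[cast("top",(259+(x-396)/6,160+(y-300)/6),.005)[:2] for x,y in [(448,375),(497,562),(752,495),(700,308)]];print(np.round(q,4))
st=sense();M=R.from_rotvec(st["eef_rot"]).as_matrix();print(M.round(3).tolist(),st["ee_pos"])
```

```text
(array([203.67741935, 218.87096774]), 31, np.int64(216), np.int64(222)) (array([325.27368421, 196.45263158]), 95, np.int64(190), np.int64(206))
bulb two [array([0.5291, 0.261 , 0.0335]), np.float64(0.0041)] [0.5279 0.2605 0.028 ] [0.5209 0.2753 0.024 ]
L,R,H [ 0.4941 -0.2161  0.062 ] [ 0.4943 -0.2639  0.062 ] [ 0.3839 -0.2431  0.062 ] yaw 1.5865123655300772 grip [ 0.4909 -0.2401]
foot [[ 0.5386 -0.1967]
 [ 0.3922 -0.202 ]
 [ 0.3947 -0.2844]] yaw 2.0483909876534043 len 0.14651520231384316 0.08244569665371315
foot centre [ 0.46664939 -0.24056106]
tin [0.62078787 0.04687421 0.005     ]
[[ 0.645   0.1079]
 [ 0.5678  0.0873]
 [ 0.5958 -0.0168]
 [ 0.6731  0.0045]]
[[0.944, 0.33, -0.001], [0.33, -0.944, 0.002], [0.0, -0.002, -1.0]] [ 0.21397145 -0.61309136  0.23035323]
```

Call:
{"fn": "drive_tool", "kwargs": {"motion": [{"x": 0.5, "y": -0.34, "wz": 0.1, "grip": 0}, {"x": 1.0, "y": -0.68, "wz": 0.19, "grip": 0}, {"x": 1.0, "y": -0.68, "wz": 0.19, "grip": 0}]}}

```text
invalid input
```

Call:
{"fn": "drive_tool", "kwargs": {"motion": [{"wx": 0, "wy": 0, "wz": 0.1, "x": 0.5, "y": -0.34, "z": 0, "grip": 0}, {"wx": 0, "wy": 0, "wz": 0.19, "x": 1.0, "y": -0.68, "z": 0, "grip": 0}, {"wx": 0, "wy": 0, "wz": 0.19, "x": 1.0, "y": -0.68, "z": 0, "grip": 0}]}}

```text
time_s: 0.48
ee_pos: [0.2909, -0.5107, 0.2306]
eef_rot: [-3.137, -0.072, -0.002]
contact_force: [0.0, 0.2, 0.2]
width: 0.0852
```

Call:
{"fn": "drive_tool", "kwargs": {"motion": [{"wx": 0, "wy": 0, "wz": 0, "x": 0.4, "y": -0.5, "z": 0, "grip": 0}, {"wx": 0, "wy": 0, "wz": 0, "x": 0.75, "y": -1.0, "z": 0, "grip": 0}, {"wx": 0, "wy": 0, "wz": 0, "x": 0.75, "y": -1.0, "z": 0, "grip": 0}]}}

```text
time_s: 0.85
ee_pos: [0.3644, -0.403, 0.2312]
eef_rot: [-3.135, -0.085, -0.003]
contact_force: [0.9, -0.5, -0.0]
width: 0.0853
```

Call:
{"fn": "drive_tool", "kwargs": {"motion": [{"wx": 0, "wy": 0, "wz": 0, "x": 0.4, "y": -0.5, "z": 0, "grip": 0}, {"wx": 0, "wy": 0, "wz": 0, "x": 0.75, "y": -1.0, "z": 0, "grip": 0}, {"wx": 0, "wy": 0, "wz": 0, "x": 0.75, "y": -1.0, "z": 0, "grip": 0}]}}

```text
time_s: 1.23
ee_pos: [0.4364, -0.2952, 0.2322]
eef_rot: [-3.133, -0.097, -0.005]
contact_force: [-0.0, -0.5, 0.8]
width: 0.0853
```

Call:
{"fn": "drive_tool", "kwargs": {"motion": [{"wx": 0, "wy": 0, "wz": 0, "x": 0.3, "y": -0.4, "z": 0.5, "grip": 0}, {"wx": 0, "wy": 0, "wz": 0, "x": 0.53, "y": -0.72, "z": 0.9, "grip": 0}, {"wx": 0, "wy": 0, "wz": 0, "x": 0.53, "y": -0.72, "z": 0.9, "grip": 0}, {"wx": 0, "wy": 0, "wz": 0, "x": 0.53, "y": -0.72, "z": 0.9, "grip": 0}]}}

```text
time_s: 1.72
ee_pos: [0.4845, -0.221, 0.1423]
eef_rot: [-3.133, -0.096, -0.003]
contact_force: [-0.9, -0.4, 0.2]
width: 0.0853
```

Run:
```python
from h import *
s=sense();print({k:np.round(s[k],4).tolist() for k in("ee_pos","eef_rot","q","contact_force")})
t=grab("top","top1");c=grab("scene","scene1")
k=cv2.resize(c[215:315,125:225],None,fx=4,fy=4,interpolation=cv2.INTER_CUBIC);j=cv2.resize(t[195:295,365:465],None,fx=4,fy=4,interpolation=cv2.INTER_CUBIC)
cv2.imwrite("pics/crop2.png",np.hstack([k,j]))
```

```text
{'ee_pos': [0.4845, -0.221, 0.1423], 'eef_rot': [-3.1334, -0.0963, -0.003], 'q': [0.8228, 0.4249, -0.5414, 1.9209, 0.2723, 0.8699, -1.366], 'contact_force': [-0.9324, -0.3903, 0.1689]}
```

View pics/crop2.png

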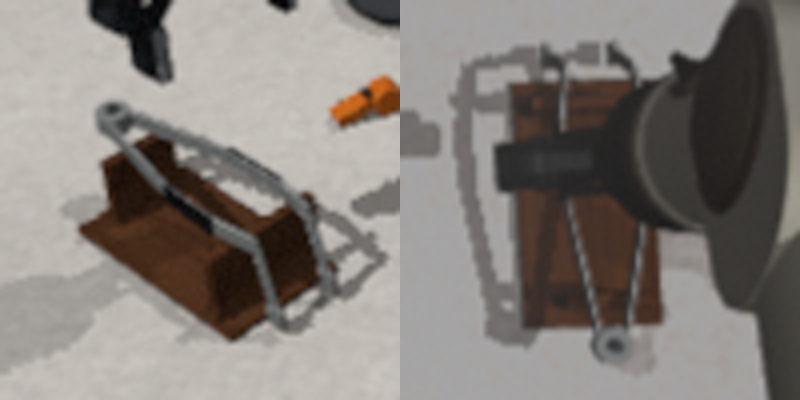

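Run:
```python
from h import *
for p,z in [((172,266.8),.06),((189.2,256.5),.06),((153,243),.062)]: print(cast("scene",p,z).round(4))
print(two((426.5,235.5),(172,266.8)),two((418.3,281.2),(153,243)))
```

```text
[ 0.4927 -0.2631  0.06  ]
[ 0.4914 -0.2116  0.06  ]
[ 0.3847 -0.2415  0.062 ]
(array([ 0.49029216, -0.263425  ,  0.05887789]), np.float64(0.003060070856607651)) (array([ 0.38445516, -0.24227366,  0.0624164 ]), np.float64(0.0017174817743484912))
```

Call:
{"fn": "drive_tool", "kwargs": {"motion": [{"wx": 0, "wy": 0, "wz": 0.02, "x": 0.06, "y": 0.185, "z": 0.1, "grip": 0}, {"wx": 0, "wy": 0, "wz": 0.02, "x": 0.06, "y": 0.185, "z": 0.3, "grip": 0}, {"wx": 0, "wy": 0, "wz": 0.02, "x": 0.06, "y": 0.185, "z": 0.5, "grip": 0}, {"wx": 0, "wy": 0, "wz": 0.02, "x": 0.06, "y": 0.185, "z": 0.5, "grip": 0}]}}

```text
time_s: 2.33
ee_pos: [0.4909, -0.242, 0.0921]
eef_rot: [-3.136, -0.038, -0.002]
contact_force: [-0.4, -1.1, 0.2]
width: 0.0856
```

Call:
{"fn": "drive_tool", "kwargs": {"motion": [{"wx": 0, "wy": 0, "wz": -0.005, "x": 0.0, "y": -0.03, "z": 0.2, "grip": 0}, {"wx": 0, "wy": 0, "wz": -0.005, "x": 0.0, "y": -0.03, "z": 0.4, "grip": 0}, {"wx": 0, "wy": 0, "wz": -0.005, "x": 0.0, "y": -0.03, "z": 0.54, "grip": 0}, {"wx": 0, "wy": 0, "wz": -0.005, "x": 0.0, "y": -0.03, "z": 0.54, "grip": 0}]}}

```text
time_s: 2.82
ee_pos: [0.4901, -0.2386, 0.0371]
eef_rot: [-3.135, -0.05, 0.001]
contact_force: [0.2, -0.1, 0.6]
width: 0.0852
```

Call:
{"fn": "drive_tool", "kwargs": {"motion": [{"wx": 0, "wy": 0, "wz": 0, "x": 0, "y": 0, "z": 0, "grip": 0.3}, {"wx": 0, "wy": 0, "wz": 0, "x": 0, "y": 0, "z": 0, "grip": 0.42}, {"wx": 0, "wy": 0, "wz": 0, "x": 0, "y": 0, "z": 0, "grip": 0.44}, {"wx": 0, "wy": 0, "wz": 0, "x": 0, "y": 0, "z": 0, "grip": 0.44}, {"wx": 0, "wy": 0, "wz": 0, "x": 0, "y": 0, "z": 0, "grip": 0.44}]}}

```text
time_s: 3.45
ee_pos: [0.491, -0.239, 0.0381]
eef_rot: [-3.136, -0.05, -0.002]
contact_force: [-1.6, -0.0, 7.6]
width: 0.0479
```

Call:
{"fn": "drive_tool", "kwargs": {"motion": [{"wx": 0, "wy": 0, "wz": 0, "x": 0, "y": 0, "z": -0.1, "grip": 0.44}, {"wx": 0, "wy": 0, "wz": 0, "x": 0, "y": 0, "z": -0.3, "grip": 0.44}, {"wx": 0, "wy": 0, "wz": 0, "x": 0, "y": 0, "z": -0.6, "grip": 0.44}, {"wx": 0, "wy": 0, "wz": 0, "x": 0, "y": 0, "z": -0.9, "grip": 0.44}, {"wx": 0, "wy": 0, "wz": 0, "x": 0, "y": 0, "z": -0.9, "grip": 0.44}]}}

```text
time_s: 4.08
ee_pos: [0.493, -0.2403, 0.1317]
eef_rot: [-3.139, -0.05, -0.011]
contact_force: [0.6, -0.3, -0.8]
width: 0.0476
```

Run:
```python
from h import *
s=sense();print({k:np.round(s[k],4).tolist() for k in("ee_pos","eef_rot","width","contact_force","ft_torque")})
t=grab("top","top2");c=grab("scene","scene2")
k=cv2.resize(c[195:315,105:225],None,fx=4,fy=4,interpolation=cv2.INTER_CUBIC)
cv2.imwrite("pics/crop3.png",k)
```

```text
{'ee_pos': [0.493, -0.2403, 0.1317], 'eef_rot': [-3.139, -0.0499, -0.0105], 'width': 0.0476, 'contact_force': [0.5676, -0.3229, -0.8339], 'ft_torque': [0.0151, 0.0012, -0.0177]}
```

View pics/crop3.png

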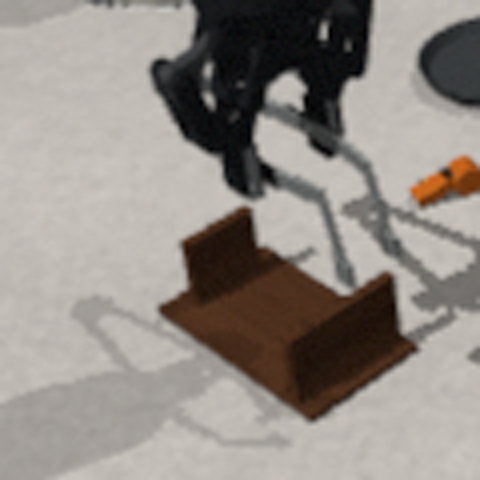

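Tongs are held, appear level, jaw tips at about (192,266) and (204,257) in the scene view. Moving over to the dish.

Call:
{"fn": "drive_tool", "kwargs": {"motion": [{"wx": 0, "wy": 0, "wz": 0, "x": -0.02, "y": -0.3, "z": 0, "grip": 0.44}, {"wx": 0, "wy": 0, "wz": 0, "x": -0.04, "y": -0.65, "z": 0, "grip": 0.44}, {"wx": 0, "wy": 0, "wz": 0, "x": -0.06, "y": -1.0, "z": 0, "grip": 0.44}]}}

```text
time_s: 4.55
ee_pos: [0.4804, -0.1388, 0.1283]
eef_rot: [-3.136, -0.049, -0.0]
contact_force: [0.5, 0.2, -0.4]
width: 0.0477
```

Call:
{"fn": "drive_tool", "kwargs": {"motion": [{"wx": 0, "wy": 0, "wz": 0, "x": -0.02, "y": -0.35, "z": 0, "grip": 0.44}, {"wx": 0, "wy": 0, "wz": 0, "x": -0.04, "y": -0.7, "z": 0, "grip": 0.44}, {"wx": 0, "wy": 0, "wz": 0, "x": -0.06, "y": -1.0, "z": 0, "grip": 0.44}]}}

```text
time_s: 4.92
ee_pos: [0.4701, -0.0375, 0.1279]
eef_rot: [-3.135, -0.05, 0.003]
contact_force: [0.4, 0.6, -1.1]
width: 0.0482
```

Call:
{"fn": "drive_tool", "kwargs": {"motion": [{"wx": 0, "wy": 0, "wz": 0, "x": -0.02, "y": -0.35, "z": 0, "grip": 0.44}, {"wx": 0, "wy": 0, "wz": 0, "x": -0.04, "y": -0.7, "z": 0, "grip": 0.44}, {"wx": 0, "wy": 0, "wz": 0, "x": -0.06, "y": -1.0, "z": 0, "grip": 0.44}]}}

```text
time_s: 5.3
ee_pos: [0.4596, 0.0635, 0.1277]
eef_rot: [-3.135, -0.051, 0.007]
contact_force: [-0.2, 0.1, -0.1]
width: 0.048
```

Call:
{"fn": "drive_tool", "kwargs": {"motion": [{"wx": 0, "wy": 0, "wz": 0, "x": -0.02, "y": -0.35, "z": 0, "grip": 0.44}, {"wx": 0, "wy": 0, "wz": 0, "x": -0.04, "y": -0.7, "z": 0, "grip": 0.44}, {"wx": 0, "wy": 0, "wz": 0, "x": -0.06, "y": -1.0, "z": 0, "grip": 0.44}]}}

```text
time_s: 5.68
ee_pos: [0.4491, 0.1644, 0.1275]
eef_rot: [-3.135, -0.053, 0.01]
contact_force: [-0.2, -0.7, -0.8]
width: 0.0478
```

Call:
{"fn": "drive_tool", "kwargs": {"motion": [{"wx": 0, "wy": 0, "wz": 0, "x": 0.08, "y": -0.4, "z": 0, "grip": 0.44}, {"wx": 0, "wy": 0, "wz": 0, "x": 0.16, "y": -0.8, "z": 0, "grip": 0.44}, {"wx": 0, "wy": 0, "wz": 0, "x": 0.16, "y": -0.935, "z": 0, "grip": 0.44}, {"wx": 0, "wy": 0, "wz": 0, "x": 0.16, "y": -0.935, "z": 0, "grip": 0.44}]}}

```text
time_s: 6.18
ee_pos: [0.4608, 0.2587, 0.1271]
eef_rot: [-3.136, -0.056, 0.013]
contact_force: [-0.7, -1.1, -0.4]
width: 0.0478
```

Run:
```python
from h import *
s=sense();print({k:np.round(s[k],4).tolist() for k in("ee_pos","eef_rot","width","contact_force","q")})
t=grab("top","top3");c=grab("scene","scene3")
k=cv2.resize(c[130:230,275:375],None,fx=4,fy=4,interpolation=cv2.INTER_CUBIC);j=cv2.resize(t[180:280,160:260],None,fx=4,fy=4,interpolation=cv2.INTER_CUBIC)
cv2.imwrite("pics/crop4.png",np.hstack([k,j]))
for P in [(.528,.2605,.044),(.528,.2605,.022),(.528,.2605,.004),(.528,.2605,.0955)]: print(proj("top",P).round(1),proj("scene",P).round(1))
```

```text
{'ee_pos': [0.4608, 0.2587, 0.1271], 'eef_rot': [-3.1355, -0.0561, 0.013], 'width': 0.0478, 'contact_force': [-0.7225, -1.1285, -0.3905], 'q': [-0.0296, 0.4704, -0.653, 1.935, 0.3595, 0.8593, -2.4048]}
[202.6 218.4] [324.4 193.5]
[204.1 219. ] [324.  199.8]
[205.2 219.5] [323.7 204.8]
[199.  216.7] [325.2 178.3]
```

View pics/crop4.png

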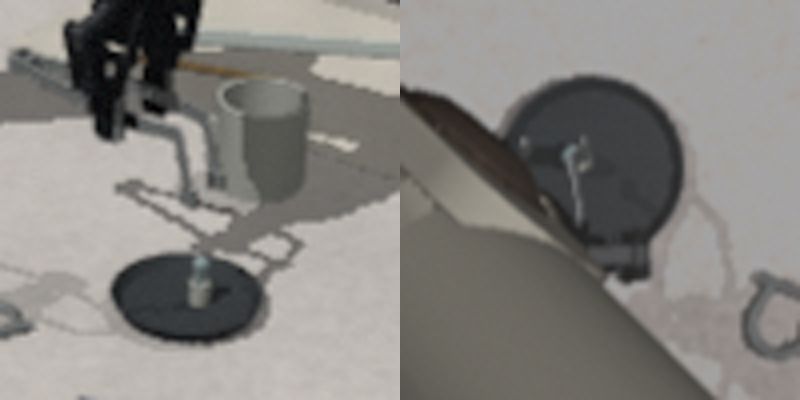

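Scene crop: bulb at (325,194)–(325,206) px, jaw tips at (322.5,181) and (330,176). Top view: jaws at about (191,216) and (206,217.5). Both sets match the predictions to ~1 px and straddle the bulb, so I'm descending.

Call:
{"fn": "drive_tool", "kwargs": {"motion": [{"wx": 0, "wy": 0, "wz": 0, "x": 0.01, "y": 0, "z": 0.2, "grip": 0.44}, {"wx": 0, "wy": 0, "wz": 0, "x": 0.01, "y": 0, "z": 0.35, "grip": 0.44}, {"wx": 0, "wy": 0, "wz": 0, "x": 0.01, "y": 0, "z": 0.5, "grip": 0.44}, {"wx": 0, "wy": 0, "wz": 0, "x": 0.01, "y": 0, "z": 0.65, "grip": 0.44}, {"wx": 0, "wy": 0, "wz": 0, "x": 0.01, "y": 0, "z": 0.75, "grip": 0.44}, {"wx": 0, "wy": 0, "wz": 0, "x": 0.01, "y": 0, "z": 0.82, "grip": 0.44}, {"wx": 0, "wy": 0, "wz": 0, "x": 0.01, "y": 0, "z": 0.87, "grip": 0.44}, {"wx": 0, "wy": 0, "wz": 0, "x": 0.01, "y": 0, "z": 0.87, "grip": 0.44}]}}

```text
time_s: 7.28
ee_pos: [0.4617, 0.257, 0.0401]
eef_rot: [-3.137, -0.052, 0.012]
contact_force: [-0.3, 0.5, 0.3]
width: 0.0479
```

Run:
```python
from h import *
s=sense();print({k:np.round(s[k],4).tolist() for k in("ee_pos","eef_rot","width","contact_force","q")})
t=grab("top","top4");c=grab("scene","scene4")
k=cv2.resize(c[160:230,290:360],None,fx=6,fy=6,interpolation=cv2.INTER_CUBIC);j=cv2.resize(t[190:250,170:230],None,fx=7,fy=7,interpolation=cv2.INTER_CUBIC)
cv2.imwrite("pics/crop5.png",np.hstack([k,j[:420]]))
```

```text
{'ee_pos': [0.4617, 0.257, 0.0401], 'eef_rot': [-3.137, -0.0516, 0.0125], 'width': 0.0479, 'contact_force': [-0.2957, 0.4993, 0.3287], 'q': [-0.1109, 0.6008, -0.5537, 1.9755, 0.4678, 0.6983, -2.491]}
```

View pics/crop5.png

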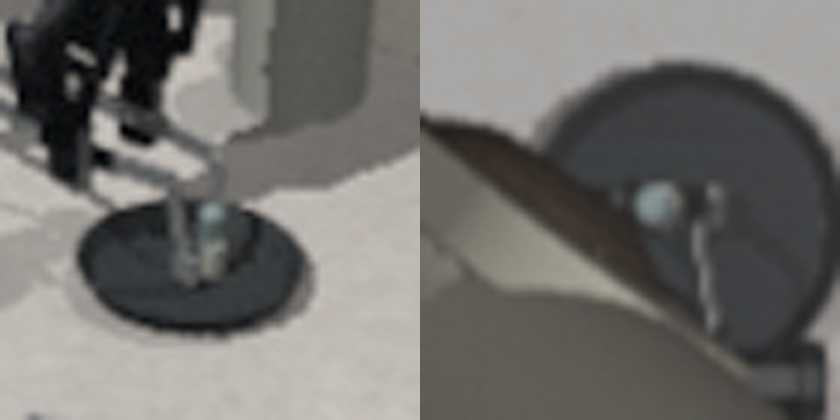

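Bulb stands between the jaws (glass top at scene crop (213,215), near jaw at (182,270), and right jaw level with the bulb in the top view). Squeezing.

Call:
{"fn": "drive_tool", "kwargs": {"motion": [{"wx": 0, "wy": 0, "wz": 0, "x": 0, "y": 0, "z": 0, "grip": 0.5}, {"wx": 0, "wy": 0, "wz": 0, "x": 0, "y": 0, "z": 0, "grip": 0.54}, {"wx": 0, "wy": 0, "wz": 0, "x": 0, "y": 0, "z": 0, "grip": 0.6}, {"wx": 0, "wy": 0, "wz": 0, "x": 0, "y": 0, "z": 0, "grip": 0.65}, {"wx": 0, "wy": 0, "wz": 0, "x": 0, "y": 0, "z": 0, "grip": 0.65}]}}

```text
time_s: 8.0
ee_pos: [0.4621, 0.2572, 0.0407]
eef_rot: [-3.137, -0.051, 0.011]
contact_force: [-0.8, 0.6, 2.8]
width: 0.0371
```

Call:
{"fn": "drive_tool", "kwargs": {"motion": [{"wx": 0, "wy": 0, "wz": 0, "x": 0, "y": 0, "z": -0.02, "grip": 0.65}, {"wx": 0, "wy": 0, "wz": 0, "x": 0, "y": 0, "z": -0.1, "grip": 0.65}, {"wx": 0, "wy": 0, "wz": 0, "x": 0, "y": 0, "z": -0.2, "grip": 0.65}, {"wx": 0, "wy": 0, "wz": 0, "x": 0, "y": 0, "z": -0.2, "grip": 0.65}]}}

```text
time_s: 8.5
ee_pos: [0.463, 0.2576, 0.0618]
eef_rot: [-3.136, -0.051, 0.008]
contact_force: [-0.8, 0.2, -1.1]
width: 0.0368
```

Run:
```python
from h import *
s=sense();print({k:np.round(s[k],4).tolist() for k in("ee_pos","eef_rot","width","contact_force","q")})
t=grab("top","top5");c=grab("scene","scene5")
k=cv2.resize(c[160:230,290:360],None,fx=6,fy=6,interpolation=cv2.INTER_CUBIC);j=cv2.resize(t[190:250,170:230],None,fx=7,fy=7,interpolation=cv2.INTER_CUBIC)
cv2.imwrite("pics/crop6.png",np.hstack([k,j[:420]]))
```

```text
{'ee_pos': [0.463, 0.2576, 0.0618], 'eef_rot': [-3.1357, -0.0513, 0.008], 'width': 0.0368, 'contact_force': [-0.8137, 0.2146, -1.0757], 'q': [-0.0912, 0.5666, -0.5777, 1.9678, 0.4407, 0.7351, -2.4691]}
```

View pics/crop6.png

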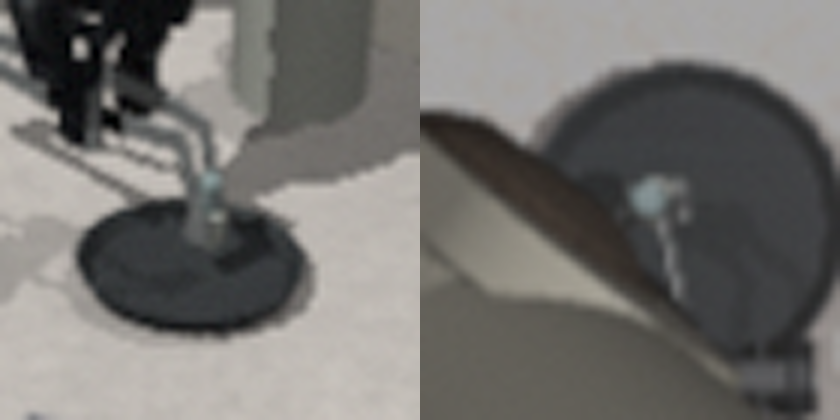

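Bulb is held upright in the jaws, clear of the floor (glass at scene crop (212,180), jaw on base at (205,225)). Lifting and carrying to the tin.

Call:
{"fn": "drive_tool", "kwargs": {"motion": [{"wx": 0, "wy": 0, "wz": 0, "x": 0, "y": 0, "z": -0.25, "grip": 0.65}, {"wx": 0, "wy": 0, "wz": 0, "x": 0, "y": 0, "z": -0.5, "grip": 0.65}, {"wx": 0, "wy": 0, "wz": 0, "x": 0, "y": 0, "z": -0.75, "grip": 0.65}, {"wx": 0, "wy": 0, "wz": 0, "x": 0, "y": 0, "z": -0.75, "grip": 0.65}, {"wx": 0, "wy": 0, "wz": 0, "x": 0, "y": 0, "z": -0.75, "grip": 0.65}, {"wx": 0, "wy": 0, "wz": 0, "x": 0, "y": 0, "z": -0.75, "grip": 0.65}]}}

```text
time_s: 9.35
ee_pos: [0.4621, 0.2563, 0.1348]
eef_rot: [-3.137, -0.051, 0.013]
contact_force: [0.3, 0.4, -0.5]
width: 0.0366
```

Call:
{"fn": "drive_tool", "kwargs": {"motion": [{"wx": 0, "wy": 0, "wz": 0, "x": 0.1, "y": 0.25, "z": 0, "grip": 0.65}, {"wx": 0, "wy": 0, "wz": 0, "x": 0.2, "y": 0.5, "z": 0, "grip": 0.65}, {"wx": 0, "wy": 0, "wz": 0, "x": 0.3, "y": 0.75, "z": 0, "grip": 0.65}, {"wx": 0, "wy": 0, "wz": 0, "x": 0.4, "y": 1.0, "z": 0, "grip": 0.65}]}}

```text
time_s: 9.85
ee_pos: [0.505, 0.1567, 0.1331]
eef_rot: [-3.137, -0.052, 0.016]
contact_force: [-0.0, 0.7, 0.1]
width: 0.0369
```

Call:
{"fn": "drive_tool", "kwargs": {"motion": [{"wx": 0, "wy": 0, "wz": 0, "x": 0.1, "y": 0.25, "z": 0, "grip": 0.65}, {"wx": 0, "wy": 0, "wz": 0, "x": 0.2, "y": 0.5, "z": 0, "grip": 0.65}, {"wx": 0, "wy": 0, "wz": 0, "x": 0.3, "y": 0.75, "z": 0, "grip": 0.65}, {"wx": 0, "wy": 0, "wz": 0, "x": 0.4, "y": 1.0, "z": 0, "grip": 0.65}, {"wx": 0, "wy": 0, "wz": 0, "x": 0.4, "y": 1.0, "z": 0, "grip": 0.65}]}}

```text
time_s: 10.48
ee_pos: [0.5485, 0.0552, 0.1311]
eef_rot: [-3.139, -0.045, 0.018]
contact_force: [-0.7, 0.7, -1.1]
width: 0.037
```

Call:
{"fn": "drive_tool", "kwargs": {"motion": [{"wx": 0, "wy": 0.004, "wz": 0, "x": 0.05, "y": 0.11, "z": 0.15, "grip": 0.65}, {"wx": 0, "wy": 0.004, "wz": 0, "x": 0.05, "y": 0.11, "z": 0.4, "grip": 0.65}, {"wx": 0, "wy": 0.004, "wz": 0, "x": 0.05, "y": 0.11, "z": 0.65, "grip": 0.65}, {"wx": 0, "wy": 0.004, "wz": 0, "x": 0.05, "y": 0.11, "z": 0.77, "grip": 0.65}, {"wx": 0, "wy": 0.004, "wz": 0, "x": 0.05, "y": 0.11, "z": 0.77, "grip": 0.65}]}}

```text
time_s: 11.1
ee_pos: [0.5518, 0.0448, 0.0527]
eef_rot: [-3.138, -0.046, 0.012]
contact_force: [0.9, 0.4, 0.1]
width: 0.0367
```

Run:
```python
from h import *
s=sense();print({k:np.round(s[k],4).tolist() for k in("ee_pos","eef_rot","width","contact_force","q")})
t=grab("top","top6");c=grab("scene","scene6")
k=cv2.resize(c[195:295,260:360],None,fx=4,fy=4,interpolation=cv2.INTER_CUBIC);j=cv2.resize(t[130:230,240:340],None,fx=4,fy=4,interpolation=cv2.INTER_CUBIC)
cv2.imwrite("pics/crop7.png",np.hstack([k,j]))
```

```text
{'ee_pos': [0.5518, 0.0448, 0.0527], 'eef_rot': [-3.1383, -0.0461, 0.0125], 'width': 0.0367, 'contact_force': [0.932, 0.4101, 0.1323], 'q': [0.2844, 0.606, -0.5257, 1.9085, 0.4276, 0.7477, -2.0266]}
```

View pics/crop7.png

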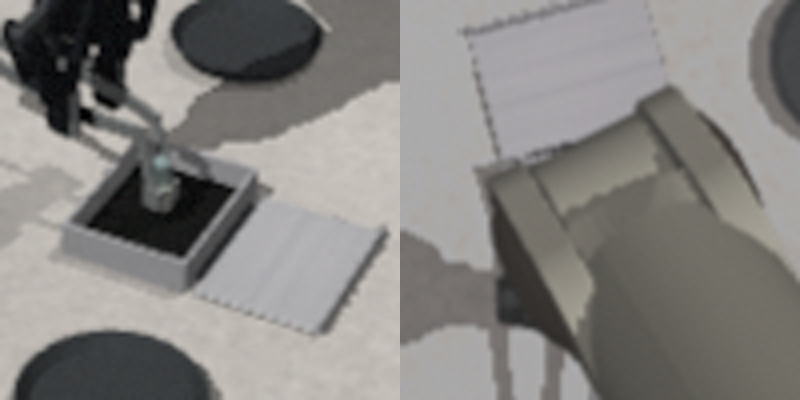

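Bulb hangs near the middle of the tin (scene crop (158,195), liner centre ≈(165,205)). Lowering gently.

Call:
{"fn": "drive_tool", "kwargs": {"motion": [{"wx": 0, "wy": 0, "wz": 0, "x": 0, "y": 0, "z": 0.05, "grip": 0.65}, {"wx": 0, "wy": 0, "wz": 0, "x": 0, "y": 0, "z": 0.09, "grip": 0.65}, {"wx": 0, "wy": 0, "wz": 0, "x": 0, "y": 0, "z": 0.105, "grip": 0.65}, {"wx": 0, "wy": 0, "wz": 0, "x": 0, "y": 0, "z": 0.11, "grip": 0.65}]}}

```text
time_s: 11.7
ee_pos: [0.5532, 0.045, 0.0433]
eef_rot: [-3.138, -0.046, 0.007]
contact_force: [0.7, -0.4, 0.3]
width: 0.0372
```

Call:
{"fn": "drive_tool", "kwargs": {"motion": [{"wx": 0, "wy": 0, "wz": 0, "x": 0, "y": 0, "z": 0.01, "grip": 0.65}, {"wx": 0, "wy": 0, "wz": 0, "x": 0, "y": 0, "z": 0.025, "grip": 0.65}, {"wx": 0, "wy": 0, "wz": 0, "x": 0, "y": 0, "z": 0.025, "grip": 0.65}]}}

```text
time_s: 12.08
ee_pos: [0.5527, 0.045, 0.0411]
eef_rot: [-3.139, -0.046, 0.009]
contact_force: [-4.3, 0.0, 5.9]
width: 0.0369
```

Call:
{"fn": "drive_tool", "kwargs": {"motion": [{"wx": 0, "wy": 0, "wz": 0, "x": 0, "y": 0, "z": -0.005, "grip": 0.55}, {"wx": 0, "wy": 0, "wz": 0, "x": 0, "y": 0, "z": -0.005, "grip": 0.52}, {"wx": 0, "wy": 0, "wz": 0, "x": 0, "y": 0, "z": -0.005, "grip": 0.49}, {"wx": 0, "wy": 0, "wz": 0, "x": 0, "y": 0, "z": -0.005, "grip": 0.46}, {"wx": 0, "wy": 0, "wz": 0, "x": 0, "y": 0, "z": -0.005, "grip": 0.43}, {"wx": 0, "wy": 0, "wz": 0, "x": 0, "y": 0, "z": -0.005, "grip": 0.43}, {"wx": 0, "wy": 0, "wz": 0, "x": 0, "y": 0, "z": -0.005, "grip": 0.43}]}}

```text
time_s: 12.95
ee_pos: [0.5527, 0.045, 0.0416]
eef_rot: [-3.139, -0.046, 0.009]
contact_force: [0.3, 0.3, -0.4]
width: 0.0484
```

Run:
```python
from h import *
s=sense();print({k:np.round(s[k],4).tolist() for k in("ee_pos","eef_rot","width","contact_force")})
c=grab("scene","scene7")
k=cv2.resize(c[200:270,265:335],None,fx=8,fy=8,interpolation=cv2.INTER_CUBIC)
cv2.imwrite("pics/crop8.png",k)
```

```text
{'ee_pos': [0.5527, 0.045, 0.0416], 'eef_rot': [-3.1387, -0.0458, 0.0088], 'width': 0.0484, 'contact_force': [0.3292, 0.3255, -0.4328]}
```

View pics/crop8.png

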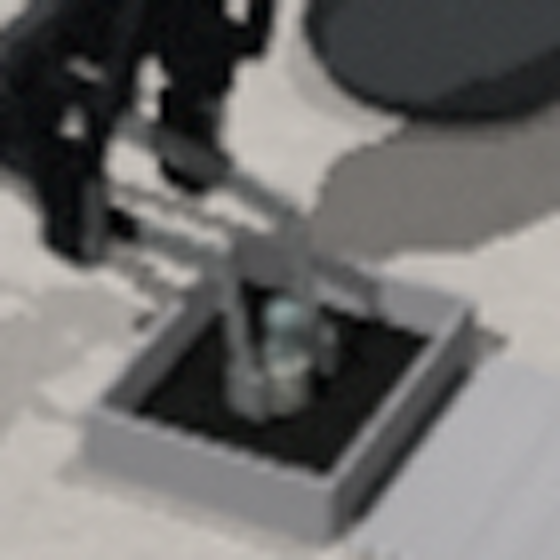

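Bulb stands upright at scene crop (285,350), with both jaws open and clear. Raising straight up, then back towards the rest.

Call:
{"fn": "drive_tool", "kwargs": {"motion": [{"wx": 0, "wy": 0, "wz": 0, "x": 0, "y": 0, "z": -0.1, "grip": 0.43}, {"wx": 0, "wy": 0, "wz": 0, "x": 0, "y": 0, "z": -0.25, "grip": 0.43}, {"wx": 0, "wy": 0, "wz": 0, "x": 0, "y": 0, "z": -0.45, "grip": 0.43}, {"wx": 0, "wy": 0, "wz": 0, "x": 0, "y": 0, "z": -0.7, "grip": 0.43}, {"wx": 0, "wy": 0, "wz": 0, "x": 0, "y": 0, "z": -0.95, "grip": 0.43}, {"wx": 0, "wy": 0, "wz": 0, "x": 0, "y": 0, "z": -0.95, "grip": 0.43}]}}

```text
time_s: 13.75
ee_pos: [0.5554, 0.045, 0.1399]
eef_rot: [-3.139, -0.046, -0.0]
contact_force: [0.2, 0.8, -0.8]
width: 0.0488
```

Call:
{"fn": "drive_tool", "kwargs": {"motion": [{"wx": 0, "wy": 0, "wz": 0, "x": -0.05, "y": 0.3, "z": 0, "grip": 0.43}, {"wx": 0, "wy": 0, "wz": 0, "x": -0.1, "y": 0.65, "z": 0, "grip": 0.43}, {"wx": 0, "wy": 0, "wz": 0, "x": -0.15, "y": 1.0, "z": 0, "grip": 0.43}]}}

```text
time_s: 14.12
ee_pos: [0.5427, -0.0563, 0.1395]
eef_rot: [-3.139, -0.046, 0.0]
contact_force: [-0.2, -0.3, -0.1]
width: 0.0486
```

Call:
{"fn": "drive_tool", "kwargs": {"motion": [{"wx": 0, "wy": 0, "wz": 0, "x": -0.05, "y": 0.35, "z": 0, "grip": 0.43}, {"wx": 0, "wy": 0, "wz": 0, "x": -0.1, "y": 0.7, "z": 0, "grip": 0.43}, {"wx": 0, "wy": 0, "wz": 0, "x": -0.15, "y": 1.0, "z": 0, "grip": 0.43}, {"wx": 0, "wy": 0, "wz": 0, "x": -0.15, "y": 1.0, "z": 0, "grip": 0.43}]}}

```text
time_s: 14.62
ee_pos: [0.5295, -0.1601, 0.1388]
eef_rot: [-3.14, -0.038, 0.002]
contact_force: [0.8, 1.3, -0.7]
width: 0.0486
```

Call:
{"fn": "drive_tool", "kwargs": {"motion": [{"wx": 0, "wy": 0, "wz": -0.005, "x": -0.2, "y": 0.4, "z": 0, "grip": 0.43}, {"wx": 0, "wy": 0, "wz": -0.005, "x": -0.4, "y": 0.78, "z": 0, "grip": 0.43}, {"wx": 0, "wy": 0, "wz": -0.005, "x": -0.4, "y": 0.78, "z": 0.2, "grip": 0.43}, {"wx": 0, "wy": 0, "wz": -0.005, "x": -0.4, "y": 0.78, "z": 0.5, "grip": 0.43}, {"wx": 0, "wy": 0, "wz": -0.005, "x": -0.4, "y": 0.78, "z": 0.7, "grip": 0.43}, {"wx": 0, "wy": 0, "wz": -0.005, "x": -0.4, "y": 0.78, "z": 0.7, "grip": 0.43}]}}

```text
time_s: 15.38
ee_pos: [0.4902, -0.2375, 0.0672]
eef_rot: [-3.138, -0.053, 0.007]
contact_force: [-0.4, 0.2, -1.0]
width: 0.0485
```

Run:
```python
from h import *
s=sense();print({k:np.round(s[k],4).tolist() for k in("ee_pos","eef_rot","width","contact_force")})
t=grab("top","top8");c=grab("scene","scene8")
k=cv2.resize(c[215:315,125:225],None,fx=4,fy=4,interpolation=cv2.INTER_CUBIC);j=cv2.resize(c[200:270,265:335],None,fx=5.715,fy=5.715,interpolation=cv2.INTER_CUBIC)
cv2.imwrite("pics/crop9.png",np.hstack([k,j[:400,:400]]))
```

```text
{'ee_pos': [0.4902, -0.2375, 0.0672], 'eef_rot': [-3.1378, -0.0525, 0.0071], 'width': 0.0485, 'contact_force': [-0.3754, 0.1551, -0.9775]}
```

View pics/crop9.png

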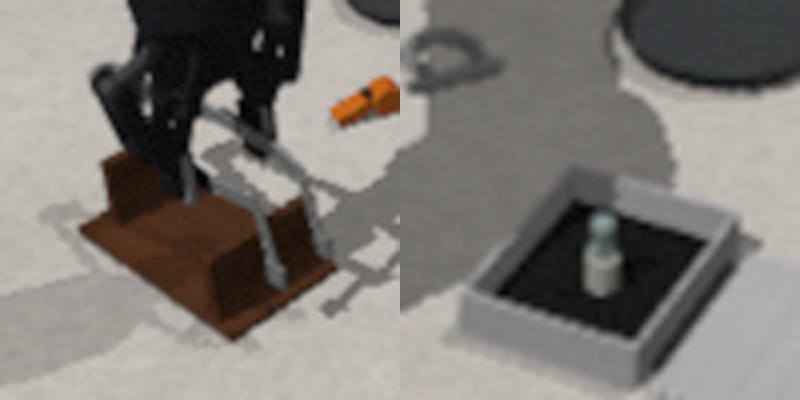

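Bulb stands upright alone in the tin. The tongs are just above their rest with the jaws ahead of the front board, so I'm laying them down.

Call:
{"fn": "drive_tool", "kwargs": {"motion": [{"wx": 0, "wy": 0.004, "wz": 0, "x": 0.01, "y": 0.01, "z": 0.1, "grip": 0.43}, {"wx": 0, "wy": 0.004, "wz": 0, "x": 0.01, "y": 0.01, "z": 0.2, "grip": 0.43}, {"wx": 0, "wy": 0.004, "wz": 0, "x": 0.01, "y": 0.01, "z": 0.25, "grip": 0.43}, {"wx": 0, "wy": 0.004, "wz": 0, "x": 0.01, "y": 0.01, "z": 0.275, "grip": 0.43}, {"wx": 0, "wy": 0.004, "wz": 0, "x": 0.01, "y": 0.01, "z": 0.275, "grip": 0.43}]}}

```text
time_s: 16.1
ee_pos: [0.4928, -0.2393, 0.0414]
eef_rot: [-3.139, -0.052, -0.008]
contact_force: [-0.1, -1.0, -0.6]
width: 0.0488
```

Call:
{"fn": "drive_tool", "kwargs": {"motion": [{"wx": 0, "wy": 0, "wz": 0, "x": 0, "y": 0, "z": 0.015, "grip": 0.43}, {"wx": 0, "wy": 0, "wz": 0, "x": 0, "y": 0, "z": 0.03, "grip": 0.43}, {"wx": 0, "wy": 0, "wz": 0, "x": 0, "y": 0, "z": 0.03, "grip": 0.43}]}}

```text
time_s: 16.48
ee_pos: [0.4928, -0.2393, 0.0384]
eef_rot: [-3.14, -0.052, -0.008]
contact_force: [0.0, -0.1, -0.3]
width: 0.0485
```

Call:
{"fn": "drive_tool", "kwargs": {"motion": [{"wx": 0, "wy": 0, "wz": 0, "x": 0, "y": 0, "z": 0.01, "grip": 0.43}, {"wx": 0, "wy": 0, "wz": 0, "x": 0, "y": 0, "z": 0.02, "grip": 0.43}, {"wx": 0, "wy": 0, "wz": 0, "x": 0, "y": 0, "z": 0.02, "grip": 0.43}]}}

```text
time_s: 16.85
ee_pos: [0.4933, -0.2393, 0.037]
eef_rot: [-3.14, -0.052, -0.009]
contact_force: [-1.3, 0.9, 4.5]
width: 0.0485
```

Contact at 4.5 N, so the tongs are on the boards. Opening slowly, then rising.

Call:
{"fn": "drive_tool", "kwargs": {"motion": [{"wx": 0, "wy": 0, "wz": 0, "x": 0, "y": 0, "z": 0, "grip": 0.4}, {"wx": 0, "wy": 0, "wz": 0, "x": 0, "y": 0, "z": 0, "grip": 0.37}, {"wx": 0, "wy": 0, "wz": 0, "x": 0, "y": 0, "z": 0, "grip": 0.3}, {"wx": 0, "wy": 0, "wz": 0, "x": 0, "y": 0, "z": 0, "grip": 0.2}, {"wx": 0, "wy": 0, "wz": 0, "x": 0, "y": 0, "z": 0, "grip": 0.08}, {"wx": 0, "wy": 0, "wz": 0, "x": 0, "y": 0, "z": 0, "grip": 0.08}]}}

```text
time_s: 17.6
ee_pos: [0.4932, -0.2393, 0.037]
eef_rot: [-3.14, -0.052, -0.009]
contact_force: [-0.6, 0.4, -1.2]
width: 0.0789
```

Call:
{"fn": "drive_tool", "kwargs": {"motion": [{"wx": 0, "wy": 0, "wz": 0, "x": 0, "y": 0, "z": -0.15, "grip": 0.05}, {"wx": 0, "wy": 0, "wz": 0, "x": 0, "y": 0, "z": -0.4, "grip": 0.05}, {"wx": 0, "wy": 0, "wz": 0, "x": 0, "y": 0, "z": -0.7, "grip": 0.05}, {"wx": 0, "wy": 0, "wz": 0, "x": 0, "y": 0, "z": -1.0, "grip": 0.05}]}}

```text
time_s: 18.1
ee_pos: [0.4928, -0.2394, 0.1389]
eef_rot: [-3.14, -0.053, -0.01]
contact_force: [-0.5, -0.3, -0.2]
width: 0.081
```

Call:
{"fn": "drive_tool", "kwargs": {"motion": [{"wx": 0, "wy": 0, "wz": 0, "x": -0.3, "y": 0.5, "z": -0.3, "grip": 0.05}, {"wx": 0, "wy": 0, "wz": 0, "x": -0.6, "y": 1.0, "z": -0.6, "grip": 0.05}, {"wx": 0, "wy": 0, "wz": 0, "x": -0.6, "y": 1.0, "z": -0.6, "grip": 0.05}, {"wx": 0, "wy": 0, "wz": 0, "x": -0.6, "y": 1.0, "z": -0.6, "grip": 0.05}]}}

```text
time_s: 18.6
ee_pos: [0.4358, -0.3418, 0.1994]
eef_rot: [-3.141, -0.05, -0.011]
contact_force: [0.3, 0.4, -1.5]
width: 0.0811
```

Run:
```python
from h import *
s=sense();print({k:np.round(s[k],4).tolist() for k in("ee_pos","width","contact_force")})
t=grab("top","top9");c=grab("scene","scene9")
k=cv2.resize(c[215:315,125:225],None,fx=4,fy=4,interpolation=cv2.INTER_CUBIC);j=cv2.resize(t[195:295,365:465],None,fx=4,fy=4,interpolation=cv2.INTER_CUBIC)
b=cv2.resize(c[195:265,225:365],(400,200));d=cv2.resize(t[150:250,200:400],(400,200))
cv2.imwrite("pics/crop10.png",np.vstack([np.hstack([k,j]),np.hstack([b,d])]))
t0=cv2.imread("pics/top0.png");s0=cv2.imread("pics/scene0.png")
for n,a,q in(("top",t0,t),("scene",s0,c)):
    m=[(cv2.inRange(cv2.cvtColor(z,cv2.COLOR_BGR2HSV),lo,hi)) for z in(a,q) for lo,hi in (((0,180,90),(5,255,255)),((7,170,140),(16,255,255)))]
    print(n,[np.round([np.where(x)[1].mean(),np.where(x)[0].mean(),(x>0).sum()],1).tolist() for x in m])
```

```text
{'ee_pos': [0.4358, -0.3418, 0.1994], 'width': 0.0811, 'contact_force': [0.3438, 0.4036, -1.4685]}
top [[467.0, 156.7, 492.0], [346.0, 259.6, 63.0], [466.8, 156.8, 477.0], [347.7, 260.8, 50.0]]
scene [[185.3, 347.4, 1060.0], [215.4, 239.4, 51.0], [185.5, 347.4, 1074.0], [213.4, 240.0, 33.0]]
```

View pics/crop10.png

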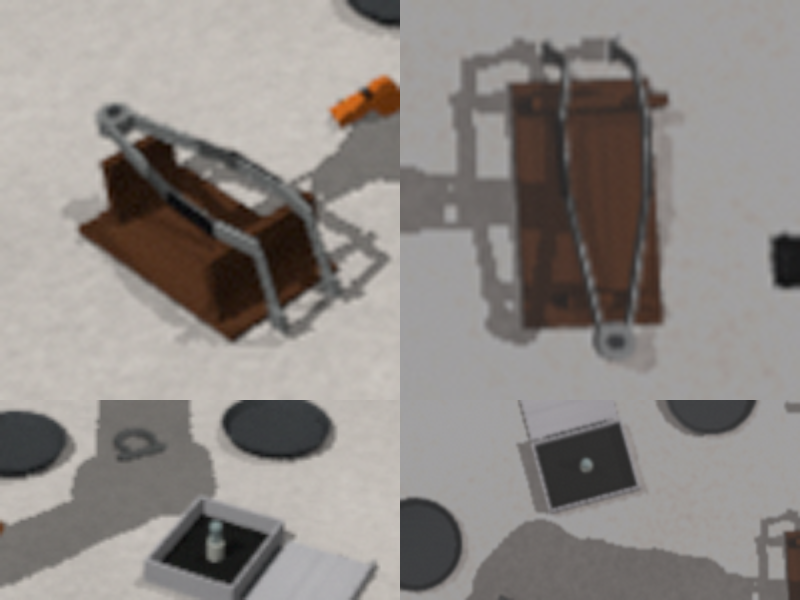

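The tongs lie on both boards, hinge within about 1 px of the start. The bulb stands upright at the middle of the tin. The radio has not moved, and the whistle's mask shifted only because a shadow covers part of it.

```bash
python3 -c "
from rig import *
print(close_job())"
```

```text
the job is handed in; nothing more can be done
None
```

I took the tongs off their rest, squeezed them on the bulb in the leftmost dish and stood the bulb upright in the spares tin. I then laid the tongs back on their rest the same way round and handed the job in at about 19 s. No verdict is given.

**Last pictures:** the bulb stands alone and upright near the middle of the tin. The tongs lie on both boards with jaws forward, the hinge about 1 px (2 mm) from where it began. The arm is clear of everything. In no view did the fingers come near the bulb.

**Bystanders:** the radio is unmoved. I checked the shackle only by eye, and the mug was out of the last crops; the arm never came near either.

**Checks that disagreed:**
- The gripper read 37 mm with the bulb held, not the expected 40 mm. The bulb stayed firm and upright all the same.
- The whistle's colour mask moved about 2 px because the arm's shadow fell on it. Its outline in the picture did not move.
- The scene camera's first fix on the bulb was off because its mask was contaminated, so I used the top camera instead.

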